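# Fit the lens in the inspection viewer and lock its retaining ring

## Task

Fit the lens in the viewer's barrel standing open on the inspection desk: drop the wide lens cell, not the small one, flat onto the bottom of the bore. Then lower the steel retaining ring with two side lugs onto it, lugs through the two slots in the mouth, and turn it about a quarter turn, either way, so the lugs lock under the lips; let go and leave it there.

Things in the scene. Friction and masses are not known exactly. Their poses are not given: they have to be found in the camera images.
- barrel: Grey round pot, 104 mm across, 53 tall, fixed, mouth up. Origin: centre of underside, on the desk; z up. Bore floor at height 8, bore 70 wide up to 36. Gallery 94 wide from 36 to 48, no stops. Rim, 48 to 53: two arc lips (towards +y and -y) leave a 65 mm opening and two slots 75 degrees wide, out to 94 mm across, centred on +x and -x. A ring in the gallery turns either way.
- lens_mid (a point): The lens cell to use: black disc with a glass top, 54 mm across, 30 tall, about 120 g, flat on the desk. Point at its centre, 15 mm above its underside; z up. Seated, its centre is 23 mm and its top 38 mm above the barrel's origin. A like cell only 36 mm across is a bystander.
- ring_mid (a point): Steel ring, 45 mm tall, about 120 g, flange down: flange 56 wide, 6 thick; two lugs, 18 wide, 6 thick, reach 40 mm from the axis along +x and -x. Grip two upright flat ears facing +y and -y: 48 over the outer faces, 26 wide, 6 to 45 mm up. Point on the axis 22.5 mm up; z up. Enters with x along barrel x (or opposite) +-20 deg; on the lens it sits 60 mm above the barrel's origin.

How it is judged:
By the outcome, as a careful person would: the job done as asked, in the order asked, and still so for the second after the job is handed in, with the robot touching nothing.
It also fails if it takes over 61 s, if anything falls off the work surface, if the arm or the gripper's body presses on something with over 40 N, if the wrist force passes 120 N, or if a joint passes its speed limit or range.

## Robot

A 7-joint arm with a two-finger parallel gripper is mounted at the origin on the work surface. World frame = base frame: x ahead of the robot, y to its left, z up, the work surface at z = 0. Lengths are in m, angles in degrees, forces in N, time in s.
With the tool pointing down it reaches from about 0.425 to 0.875 m from the base axis. Payload 4.7 kg.
Tool frame: the origin (TCP) lies on the centre line of the jaws, within the pads' length; the fingertips stand 19 mm ahead of it and the grasp point (between the pads) is the TCP; z points along the fingers, y is the line along which they close (so a half turn about z gives the same grasp; the last joint's range is limited). The gripper opens to 87 mm and grips with 3 to 60 N. Pads are 19 mm wide; open, the fingers measure 117 mm over their backs; the gripper's body (75 mm by 190 mm) begins 51 mm behind the grasp point.
Start: joints at [-75.396, 18.392, -4.016, 83.108, 1.295, 78.541, -3.26], TCP at [0.155, 0.631, 0.221] pointing down, gripper open.
Joint ranges: [-163.93, 163.93], [-17.29, 119.83], [-79.2, 71.16], [3.27, 140.29], [-89.18, 269.18], [5.43, 117.66], [-154.24, 154.24]. Speed limits (degrees/s): [147.25, 147.25, 180, 180, 180, 180, 180].

## Interface

Orientations are given as [roll, pitch, yaw] about the fixed x, y, z axes, in that order (R = Rz(yaw) Ry(pitch) Rx(roll)).
In Python, from cell import env, imaging gives the robot as it stands.
- The arm moves only by the shell command python3 -m crank 'ROWS' [OPENING] [FORCE]. ROWS is JSON, a list of rows, each an object of numbers: "x", "y", "z": the shift along the tool's x, y, z in m; "turn": the turn about the tool's z in rad. In form: [{"x": .., "y": .., "z": .., "turn": ..}, ...]. A call has 1 to 12 rows; each row is the pose to reach, as a shift and turn from the pose commanded when the call began, along the tool's axes at that moment; what a row does not reach only later rows make up. A row lasts 1/8 s, in which the tool goes at most 62.5 mm and 10.7 degrees, less where a joint would pass 70% of its speed; a pose out of reach is approached as far as the arm can. A call with a gripper value outside its range is refused whole. OPENING is the finger opening in m, from 0 to 0.087, set as the call begins (- or left out, the last holds). The fingers move at their own pace and stop on an object; FORCE is the grip in N (left out, the last holds). Time passes only in rows, so rows that repeat a pose let the fingers close. It gives the time, the measured TCP pose, the force, the opening and the grip force at its end, in the units of the state.
- env.get_obs(): the state, without advancing time (a new reading comes with each control period).
- imaging.read_camera(name): name is "side" or "top" or "wrist"; returns the picture (420x560x3 uint8, red, green, blue); there is no depth.
- imaging.get_calibration(name): a dict with "camera_matrix" (3x3 intrinsics, pixels), "position" and "attitude" of the camera in the world. Camera axes: x right, y up, looking along -z (the intrinsics and any distortion apply to the point x, -y, -z); pixel columns grow to the right and rows downward; lengths in m; the calibration is good to about 2 mm. The wrist camera is an equidistant fisheye: a pixel r from the principal point sees the ray r / f radians off the axis. A picture is of the moment at which its call begins: read the wrist's pose just before it. get_calibration takes no time and is no camera call; for the wrist camera it gives the pose at the moment of the call.
- env.sign_off(): hands the job in; it is judged then, once.
The state is a dict: "time_s": time; "qpos": joint angles; "joint_velocities": joint speeds; "effort": joint torques, N m; "tool_pos": TCP position; "tool_rot": TCP orientation; "force": force on the tool from outside, world axes, zero at the start; "wrist_torque": the same for the moment, N m; "grip_width": finger opening in m; "grasp_force": force on a finger pad.
Only numpy, scipy, OpenCV 4.12 (cv2) and the standard library are available. Lean on these libraries where they do the work, as an engineer would, in place of code of your own. Each camera call takes 0.05 s, during which the arm holds its last target. There are 200 camera calls.

## Working session

There is one attempt and no reset: what is moved stays moved. The work goes in short steps, Python scripts to look and compute and a shell command to move; the robot and the scene stay as the last step left them, time stands still between calls to the robot, and variables do not carry over. Pictures are saved under pics/ and viewed, at most 10 in all, crops included, and the job is handed in when it is done.

```bash
mkdir -p pics; python3 - <<'E'
from cell import env, imaging
import cv2,numpy as np
o=env.get_obs(); print({k:np.round(v,3).tolist() for k,v in o.items()})
for n in("top","side","wrist"):
    c=imaging.get_calibration(n); print(n,c)
    im=imaging.read_camera(n); cv2.imwrite(f"pics/{n}0.png",im[...,::-1])
E
```

```text
{'time_s': 0.0, 'qpos': [-75.394, 18.44, -4.015, 83.176, 1.295, 78.54, -3.257], 'joint_velocities': [0.005, -0.023, -0.079, -0.057, -0.008, -0.016, 0.001], 'effort': [0.001, -49.131, -0.403, -31.252, -0.064, 0.044, 0.0], 'tool_pos': [0.155, 0.631, 0.219], 'tool_rot': [-179.89, 0.005, 166.206], 'force': [-0.71, -0.073, -0.278], 'wrist_torque': [-0.032, -0.031, -0.003], 'grasp_force': 0.0, 'grip_width': 0.087}
top {'camera_matrix': array([[450.81423137,   0.        , 278.69525689],
       [  0.        , 450.81423137, 208.75996273],
       [  0.        ,   0.        ,   1.        ]]), 'position': array([0.47493906, 0.00204083, 0.85129924]), 'attitude': array([  4.15242261,   0.83506886, -88.50601356])}
side {'camera_matrix': array([[381.54738461,   0.        , 276.28402959],
       [  0.        , 381.54738461, 200.34728717],
       [  0.        ,   0.        ,   1.        ]]), 'position': array([0.36931997, 0.4113553 , 0.5252407 ]), 'attitude': array([  44.28791366,    0.63574868, -156.7051982 ])}
wrist {'camera_matrix': array([[325.1922621 ,   0.        , 281.41951314],
       [  0.        , 325.1922621 , 210.4468595 ],
       [  0.        ,   0.        ,   1.        ]]), 'position': array([0.08612207, 0.64778547, 0.38490054]), 'attitude': array([-1.49635975e+01,  3.82392418e-02,  7.62254231e+01])}
```

View pics/top0.png

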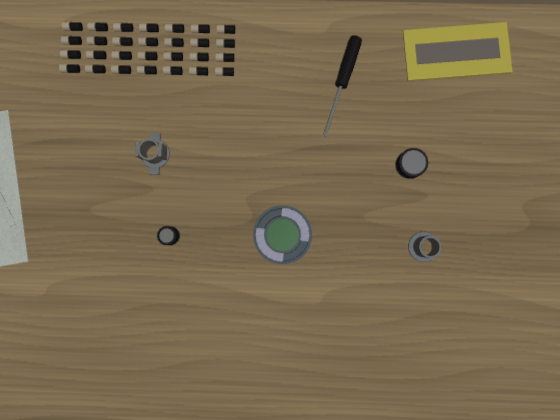

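View pics/side0.png

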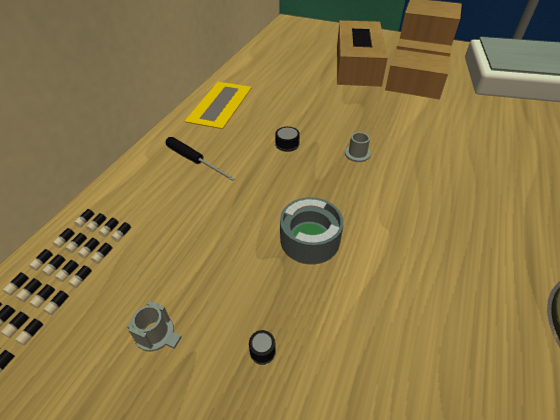

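The top view shows the barrel at about (282,235), the wide lens at (412,163) and the small lens at (168,236). The lugged ring is at (153,153), and a lugless decoy ring is at (425,247). I'll zoom in on the ones I need.

```bash
cat > h.py <<'E'
from cell import env, imaging
import cv2,numpy as np
from scipy.spatial.transform import Rotation as R
def ray(c,px,fish=False):
    K=c["camera_matrix"];u=np.array([(px[0]-K[0,2])/K[0,0],(px[1]-K[1,2])/K[1,1]])
    if fish:
        r=np.linalg.norm(u)+1e-12; d=np.r_[u/r*np.sin(r),np.cos(r)]
    else: d=np.r_[u,1]
    d=d*[1,-1,-1]
    return R.from_euler('xyz',c["attitude"],degrees=True).apply(d)
def plane(c,px,z,fish=False):
    d=ray(c,px,fish); p=np.asarray(c["position"]); return p+d*(z-p[2])/d[2]
def project(c,P,fish=False):
    q=R.from_euler('xyz',c["attitude"],degrees=True).inv().apply(np.asarray(P)-c["position"])*[1,-1,-1]
    K=c["camera_matrix"]
    if fish:
        n=np.hypot(q[0],q[1]); u=q[:2]/n*np.arctan2(n,q[2])
    else: u=q[:2]/q[2]
    return u*K[0,0]+K[:2,2]
E
python3 - <<'E'
import cv2,numpy as np
im=cv2.imread("pics/top0.png")
t=[cv2.resize(im[y-33:y+33,x-33:x+33],None,fx=6,fy=6,interpolation=cv2.INTER_CUBIC) for x,y in((153,153),(282,235))]
cv2.imwrite("pics/z.png",np.hstack(t))
hsv=cv2.cvtColor(im,cv2.COLOR_BGR2HSV)
for x,y in((153,153),(282,235),(412,163),(168,236)):
    w=hsv[y-40:y+40,x-40:x+40]
    m=(((w[...,1]<70)|(w[...,2]<50)|((w[...,0]>40)))*255).astype(np.uint8)
    cs,_=cv2.findContours(m,cv2.RETR_EXTERNAL,cv2.CHAIN_APPROX_NONE)
    c=max(cs,key=cv2.contourArea); (a,b),(p,q),th=cv2.minAreaRect(c); print(a+x-40,b+y-40,p,q,th,cv2.contourArea(c),cv2.boundingRect(c))
E
```

```text
153.49458694458008 153.8249168395996 38.81438064575195 33.466888427734375 57.2647705078125 885.0 (22, 20, 35, 42)
282.0 234.5 59.0 58.0 90.0 2714.0 (11, 10, 59, 60)
411.49999618530273 163.0 28.28971290588379 32.4499626159668 56.3099365234375 713.5 (24, 25, 32, 31)
168.0 235.0 18.0 22.0 90.0 309.0 (29, 30, 23, 19)
```

View pics/z.png

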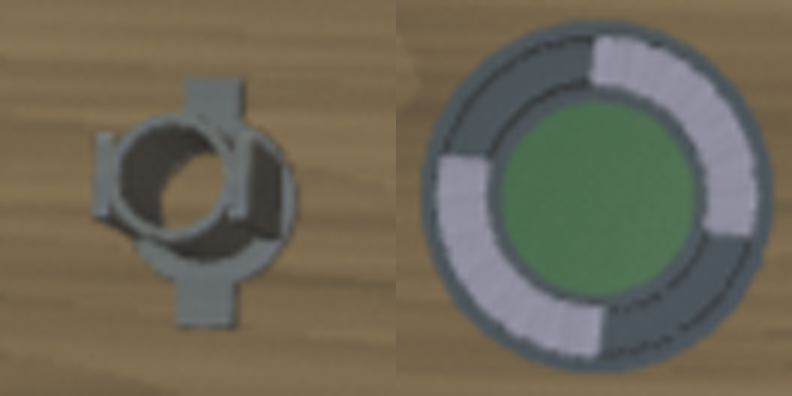

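The left half shows the lugged ring: lug ends at about (156,133) and (154.3,174.5) in the full image, ears facing image left and right. The right half shows the barrel: bright lips at upper right and lower left, slots at upper left and lower right.

```bash
python3 - <<'E'
from h import *
im=cv2.imread("pics/top0.png"); c=imaging.get_calibration("top"); hsv=cv2.cvtColor(im,cv2.COLOR_BGR2HSV)
x0,y0=250,200
w=im[y0:y0+70,x0:x0+70].astype(int); m=(w.min(2)>115)
ys,xs=np.nonzero(m); P=np.array([plane(c,(x+x0,y+y0),.053)[:2] for x,y in zip(xs,ys)])
n,l,s,ce=cv2.connectedComponentsWithStats(m.astype(np.uint8)); 
L=[plane(c,ce[i]+[x0,y0],.053)[:2] for i in range(1,n) if s[i,4]>100]; print(n,L)
cen=np.mean(L,0); d=L[0]-L[1]; print("barrel",cen,"lip axis(+y) yaw",np.degrees(np.arctan2(d[1],d[0])),"=> x yaw",np.degrees(np.arctan2(d[1],d[0]))-90)
Q=plane(c,(281.5,234.5),.05);print("outline c",Q)
# ring
a=plane(c,(156,133.4),.006);b=plane(c,(154.4,174.2),.006); print("ring",(a+b)/2,np.linalg.norm(a-b),np.degrees(np.arctan2(*(a-b)[1::-1])))
# lens
for (x,y,z) in((412,163,.03),(168,236,.03)):
    w=hsv[y-25:y+25,x-25:x+25]; g=((w[...,2]>70)&(w[...,1]<60)).astype(np.uint8)
    n,l,s,ce=cv2.connectedComponentsWithStats(g); i=1+np.argmax(s[1:,4]); k=plane(c,ce[i]+[x-25,y-25],z); print("lens",k,s[i],ce[i]+[x-25,y-25])
s=imaging.get_calibration("side")
sc=project(s,(*cen,.053)); print("proj side barrel",sc, "ring",project(s,[*((a+b)/2)[:2],.006]),"lens",project(s,[*plane(c,(412,163),.03)]))
w=imaging.get_calibration("wrist");o=env.get_obs()
Rt=R.from_euler('xyz',o["tool_rot"],degrees=True);print("cam in tool",Rt.inv().apply(w["position"]-o["tool_pos"]))
print("tool x,y axes",Rt.as_matrix()[:,0],Rt.as_matrix()[:,1])
E
```

```text
3 [array([ 0.50955772, -0.01868125]), array([0.46585379, 0.03495261])]
barrel [0.48770575 0.00813568] lip axis(+y) yaw -50.82489232515851 => x yaw -140.82489232515852
outline c [0.48713226 0.00906226 0.05      ]
ring [0.6351384  0.25386399 0.006     ] 0.07862154721453804 0.4048955669745418
lens [ 0.62687769 -0.22902035  0.03      ] [ 15  12  24  24 462] [413.40909091 161.69047619]
lens [0.48092091 0.21987925 0.03      ] [ 16  17  15  15 162] [166.07407407 235.08641975]
proj side barrel [310.23317418 218.97855323] ring [153.57027231 329.37497948] lens [287.01256538 133.57994385]
cam in tool [ 7.08607574e-02 -1.56992609e-04 -1.65338493e-01]
tool x,y axes [-9.71150968e-01  2.38465506e-01 -2.67433083e-05] [ 0.2384653   0.97114996 -0.00143711]
```

```bash
cat > go.py <<'E'
import sys
from h import *
# target x y z yaw -> rows shift relative to current (measured) pose
x,y,z,yaw=map(float,sys.argv[1:5]); o=env.get_obs()
Rt=R.from_euler('xyz',o["tool_rot"],degrees=True)
d=Rt.inv().apply(np.array([x,y,z])-o["tool_pos"]); t=-np.radians(yaw-o["tool_rot"][2])
print("t",round(o["time_s"],2),"pos",np.round(o["tool_pos"],4),"rot",np.round(o["tool_rot"],2),"shift",np.round(d,4),"turn",round(t,4), "q7",o["qpos"][6],"w",o["grip_width"],"g",o["grasp_force"])
E
python3 go.py 0.627 -0.229 0.15 129.2
```

```text
t 0.15 pos [0.1549 0.6308 0.2197] rot [-179.92    0.    166.2 ] shift [-0.6635 -0.7224  0.0708] turn 0.6458 q7 -3.261167572837111 w 0.08704355364270704 g 0.0
```

```bash
R='{"x":-0.6635,"y":-0.7224,"z":0.07,"turn":0.646}'; python3 -m crank '[{"x":-0.6635,"y":-0.7224,"z":0.07,"turn":0.646},{"x":-0.6635,"y":-0.7224,"z":0.07,"turn":0.646},{"x":-0.6635,"y":-0.7224,"z":0.07,"turn":0.646},{"x":-0.6635,"y":-0.7224,"z":0.07,"turn":0.646},{"x":-0.6635,"y":-0.7224,"z":0.07,"turn":0.646},{"x":-0.6635,"y":-0.7224,"z":0.07,"turn":0.646},{"x":-0.6635,"y":-0.7224,"z":0.07,"turn":0.646},{"x":-0.6635,"y":-0.7224,"z":0.07,"turn":0.646},{"x":-0.6635,"y":-0.7224,"z":0.07,"turn":0.646},{"x":-0.6635,"y":-0.7224,"z":0.07,"turn":0.646},{"x":-0.6635,"y":-0.7224,"z":0.07,"turn":0.646},{"x":-0.6635,"y":-0.7224,"z":0.07,"turn":0.646}]'; python3 go.py 0.627 -0.229 0.15 129.2
```

```text
time_s: 1.65
tool_pos: [0.5157, -0.0261, 0.1672]
tool_rot: [179.9, -0.0, 129.2]
force: [1.1, 0.4, -0.4]
grip_width: 0.0869
grasp_force: 0.0
t 1.65 pos [ 0.5157 -0.0261  0.1672] rot [ 1.7993e+02 -1.0000e-02  1.2922e+02] shift [-0.2275 -0.0421  0.0171] turn 0.0003 q7 42.04785745397403 w 0.0869268466628693 g 0.0
```

```bash
python3 -m crank '[{"x":-0.2275,"y":-0.042,"z":0.017},{"x":-0.2275,"y":-0.042,"z":0.017},{"x":-0.2275,"y":-0.042,"z":0.017},{"x":-0.2275,"y":-0.042,"z":0.017},{"x":-0.2275,"y":-0.042,"z":0.017},{"x":-0.2275,"y":-0.042,"z":0.017}]'
python3 - <<'E'
from h import *
c=imaging.get_calibration("wrist"); im=imaging.read_camera("wrist"); cv2.imwrite("pics/w1.png",im[...,::-1])
p=project(c,(.627,-.229,.03),True); print(p)
E
python3 go.py 0.627 -0.229 0.041 129.2
```

```text
[247.72140369 378.29798744]
t 1.7 pos [ 0.5183 -0.0359  0.1672] rot [-179.93    0.45  128.69] shift [-0.2177 -0.0358  0.128 ] turn -0.0089 q7 42.35005951172865 w 0.08719299212174908 g 0.0invalid input
```

View pics/w1.png

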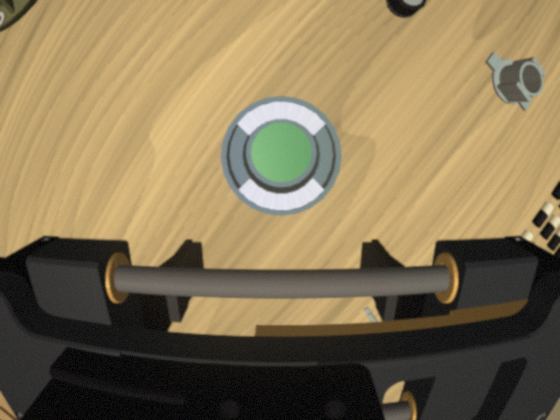

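The move was refused because every row needs a "turn". The wrist view shows the barrel at about (281,155), with its slots left and right along the jaw line. That confirms a yaw of about 129°.

```bash
python3 -m crank '[{"x":-0.2177,"y":-0.0358,"z":0.017,"turn":-0.009},{"x":-0.2177,"y":-0.0358,"z":0.017,"turn":-0.009},{"x":-0.2177,"y":-0.0358,"z":0.017,"turn":-0.009},{"x":-0.2177,"y":-0.0358,"z":0.017,"turn":-0.009},{"x":-0.2177,"y":-0.0358,"z":0.017,"turn":-0.009},{"x":-0.2177,"y":-0.0358,"z":0.017,"turn":-0.009}]'
python3 - <<'E'
from h import *
c=imaging.get_calibration("wrist"); im=imaging.read_camera("wrist"); cv2.imwrite("pics/w2.png",im[...,::-1])
print(project(c,(.627,-.229,.03),True),project(c,(.4877,.0085,.053),True))
E
python3 go.py 0.627 -0.229 0.041 129.2
```

```text
time_s: 2.45
tool_pos: [0.6246, -0.2146, 0.1497]
tool_rot: [180.0, -0.1, 129.7]
force: [-0.5, 1.2, -0.5]
grip_width: 0.0872
grasp_force: 0.0
[273.53131567 218.39216688] [324.46881682 -75.14807495]
t 2.5 pos [ 0.6248 -0.214   0.15  ] rot [ 1.7996e+02 -8.0000e-02  1.2980e+02] shift [-0.0131 -0.008   0.109 ] turn 0.0105 q7 70.48808142225239 w 0.08693545007868157 g 0.0
```

View pics/w2.png

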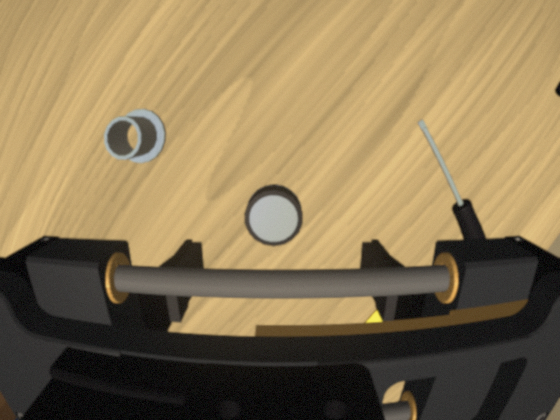

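The wide lens top is at (274,218), matching the predicted (273.5,218.4). Descending now.

```bash
python3 -m crank '[{"x":-0.013,"y":-0.008,"z":0.03,"turn":0.0105},{"x":-0.013,"y":-0.008,"z":0.06,"turn":0.0105},{"x":-0.013,"y":-0.008,"z":0.09,"turn":0.0105},{"x":-0.013,"y":-0.008,"z":0.109,"turn":0.0105},{"x":-0.013,"y":-0.008,"z":0.109,"turn":0.0105},{"x":-0.013,"y":-0.008,"z":0.109,"turn":0.0105}]'
python3 go.py 0.627 -0.229 0.041 129.2
```

```text
time_s: 3.25
tool_pos: [0.628, -0.2309, 0.0425]
tool_rot: [179.9, 0.1, 129.1]
force: [0.1, -0.3, -0.2]
grip_width: 0.087
grasp_force: 0.0
t 3.25 pos [ 0.628  -0.2309  0.0425] rot [1.7993e+02 9.0000e-02 1.2913e+02] shift [0.0021 0.0005 0.0015] turn -0.0011 q7 74.29038753948282 w 0.08699126466999442 g 0.0
```

```bash
python3 -m crank '[{"x":0.002,"y":0.0005,"z":0.001,"turn":0},{"x":0.002,"y":0.0005,"z":0.001,"turn":0},{"x":0.002,"y":0.0005,"z":0.001,"turn":0},{"x":0.002,"y":0.0005,"z":0.001,"turn":0},{"x":0.002,"y":0.0005,"z":0.001,"turn":0},{"x":0.002,"y":0.0005,"z":0.001,"turn":0},{"x":0.002,"y":0.0005,"z":0.001,"turn":0},{"x":0.002,"y":0.0005,"z":0.001,"turn":0}]' 0.03 20
python3 -m crank '[{"x":0,"y":0,"z":-0.03,"turn":0},{"x":0,"y":0,"z":-0.09,"turn":0},{"x":0,"y":0,"z":-0.09,"turn":0}]'
python3 go.py 0.4877 0.0085 0.13 129.2
```

```text
time_s: 4.25
tool_pos: [0.6262, -0.2291, 0.0402]
tool_rot: [180.0, -0.0, 129.1]
force: [-0.4, -0.9, 0.2]
grip_width: 0.0304
grasp_force: 0.0
time_s: 4.62
tool_pos: [0.6292, -0.2311, 0.1358]
tool_rot: [179.7, 0.5, 129.1]
force: [-0.2, -1.0, -0.5]
grip_width: 0.0302
grasp_force: 0.0
t 4.62 pos [ 0.6292 -0.2311  0.1358] rot [179.69   0.46 129.09] shift [0.2752 0.0412 0.0038] turn -0.002 q7 71.72917757343917 w 0.030171387130462954 g 0.0
```

```bash
python3 - <<'E'
from h import *
c=imaging.get_calibration("wrist"); im=imaging.read_camera("wrist"); cv2.imwrite("pics/w3.png",im[...,::-1])
print(project(c,(.627,-.229,.03),True))
t=imaging.read_camera("top");cv2.imwrite("pics/t3.png",t[...,::-1])
E
```

```text
[280.44946529 204.33199139]
```

View pics/w3.png

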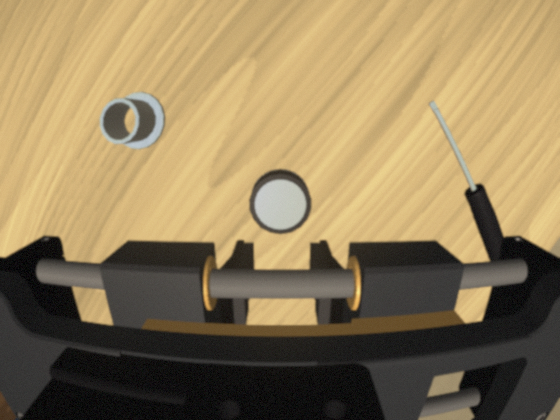

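```bash
python3 - <<'E'
from h import *
c=imaging.get_calibration("wrist"); o=env.get_obs(); Rt=R.from_euler('xyz',o["tool_rot"],degrees=True)
print(o["tool_pos"],o["tool_rot"],Rt.inv().apply(c["position"]-o["tool_pos"]),(Rt.inv()*R.from_euler('xyz',c["attitude"],degrees=True)).as_matrix().round(3))
for z in(-.04,-.02,0,.019):
  for y in(-.03,-.015,0,.015,.03): print(z,y,project(c,o["tool_pos"]+Rt.apply([0,y,z]),True).round(0),end=' ')
  print()
t=imaging.get_calibration("top"); print(project(t,o["tool_pos"]+Rt.apply([0,0,.019])))
im=cv2.imread("pics/t3.png"); cv2.imwrite("pics/t3c.png",cv2.resize(im[90:290,300:500],None,fx=3,fy=3))
E
```

```text
[ 0.62650869 -0.22917595  0.13078653] [1.79930294e+02 4.81943981e-02 1.29105162e+02] [ 0.07072237 -0.00031904 -0.16534918] [[ 0.     0.966  0.258]
 [ 1.    -0.    -0.001]
 [-0.001  0.258 -0.966]]
-0.04 -0.03 [214. 292.] -0.04 -0.015 [248. 292.] -0.04 0 [282. 293.] -0.04 0.015 [316. 292.] -0.04 0.03 [349. 292.] 
-0.02 -0.03 [222. 272.] -0.02 -0.015 [252. 273.] -0.02 0 [282. 273.] -0.02 0.015 [312. 273.] -0.02 0.03 [342. 272.] 
0 -0.03 [228. 257.] 0 -0.015 [255. 257.] 0 0 [282. 257.] 0 0.015 [309. 257.] 0 0.03 [336. 257.] 
0.019 -0.03 [233. 245.] 0.019 -0.015 [257. 245.] 0.019 0 [282. 245.] 0.019 0.015 [306. 245.] 0.019 0.03 [331. 245.] 
[427.53604006 153.15593332]
```

View pics/t3c.png

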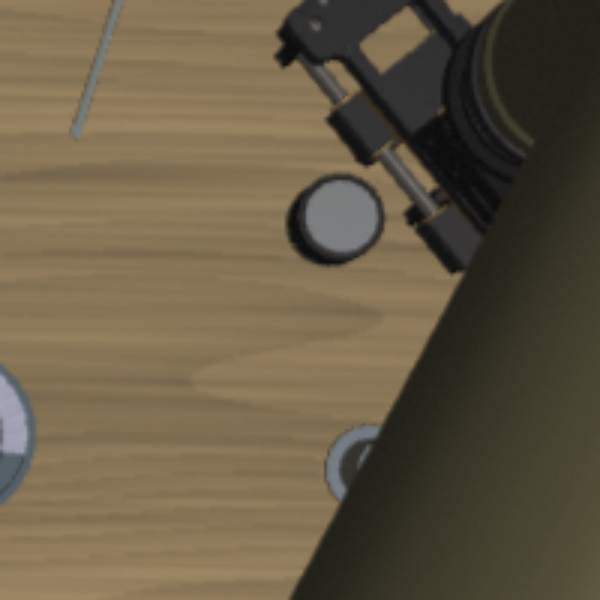

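The lens did not move from (280,205), and the fingers closed above it. In the image the fingertips end nearer to the TCP than stated. I'll touch the lens top gently to find the real tip height.

```bash
python3 -m crank '[{"x":0,"y":0,"z":0.045,"turn":0},{"x":0,"y":0,"z":0.08,"turn":0},{"x":0,"y":0,"z":0.088,"turn":0},{"x":0,"y":0,"z":0.088,"turn":0},{"x":0,"y":0,"z":0.088,"turn":0}]'
python3 -m crank '[{"x":0,"y":0,"z":0.001,"turn":0},{"x":0,"y":0,"z":0.002,"turn":0},{"x":0,"y":0,"z":0.003,"turn":0},{"x":0,"y":0,"z":0.004,"turn":0}]'
```

```text
time_s: 5.35
tool_pos: [0.6272, -0.2296, 0.0436]
tool_rot: [179.9, 0.1, 129.1]
force: [-0.1, -0.6, 0.8]
grip_width: 0.0297
grasp_force: 0.0
time_s: 5.85
tool_pos: [0.6262, -0.229, 0.0382]
tool_rot: [180.0, 0.0, 129.1]
force: [0.3, 0.2, 0.4]
grip_width: 0.0301
grasp_force: 0.0
```

```bash
python3 -m crank '[{"x":0,"y":0,"z":0.001,"turn":0},{"x":0,"y":0,"z":0.002,"turn":0},{"x":0,"y":0,"z":0.003,"turn":0},{"x":0,"y":0,"z":0.003,"turn":0}]'
python3 -m crank '[{"x":0,"y":0,"z":0.001,"turn":0},{"x":0,"y":0,"z":0.002,"turn":0},{"x":0,"y":0,"z":0.002,"turn":0}]'
```

```text
time_s: 6.35
tool_pos: [0.6261, -0.229, 0.035]
tool_rot: [-180.0, -0.0, 129.1]
force: [-0.1, -0.4, -0.3]
grip_width: 0.03
grasp_force: 0.0
time_s: 6.72
tool_pos: [0.6261, -0.229, 0.033]
tool_rot: [-180.0, -0.0, 129.1]
force: [-0.5, 0.5, -0.2]
grip_width: 0.03
grasp_force: 0.0
```

```bash
python3 - <<'E'
from h import *
c=imaging.get_calibration("wrist"); im=imaging.read_camera("wrist"); s=imaging.read_camera("side")
print(project(c,(.627,-.229,.03),True)); cs=imaging.get_calibration("side"); o=env.get_obs()
print("tcp side",project(cs,o["tool_pos"]),"tip",project(cs,o["tool_pos"]-[0,0,.019]),"lens top",project(cs,(.627,-.229,.03)))
a=im[100:340,150:410,::-1]; b=cv2.resize(s[70:190,220:360,::-1],(480,411))
cv2.imwrite("pics/c4.png",np.vstack([cv2.copyMakeBorder(cv2.resize(a,(312,288)),0,0,0,168,0),b])[:600])
E
```

```text
[283.04400946 255.88374992]
tcp side [286.71682259 131.54540086] tip [286.64430484 138.62296286] lens top [286.34777023 132.67477982]
```

View pics/c4.png

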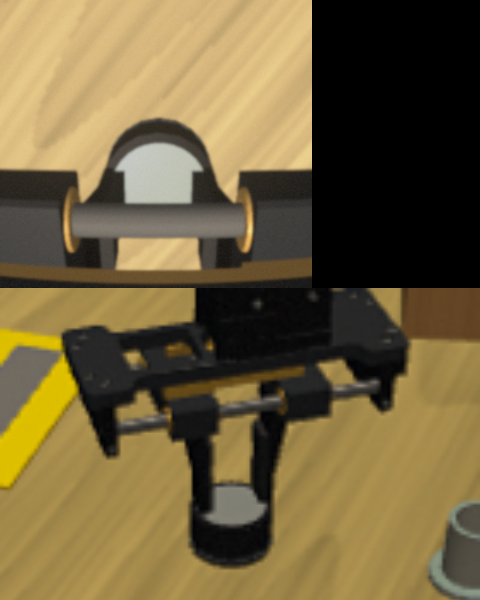

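The fingers stand just above the lens top, although the stated tips should be 16 mm below it. The tips are really about at TCP height. I'll continue the touch to get the number.

```bash
python3 -m crank '[{"x":0,"y":0,"z":0.001,"turn":0},{"x":0,"y":0,"z":0.002,"turn":0},{"x":0,"y":0,"z":0.002,"turn":0}]'
python3 -m crank '[{"x":0,"y":0,"z":0.001,"turn":0},{"x":0,"y":0,"z":0.002,"turn":0},{"x":0,"y":0,"z":0.002,"turn":0}]'
```

```text
time_s: 7.2
tool_pos: [0.6261, -0.229, 0.031]
tool_rot: [-180.0, -0.0, 129.1]
force: [0.2, -0.8, -0.4]
grip_width: 0.0299
grasp_force: 0.0
time_s: 7.58
tool_pos: [0.6261, -0.229, 0.029]
tool_rot: [-180.0, -0.0, 129.1]
force: [-0.7, -0.6, 0.0]
grip_width: 0.0298
grasp_force: 0.0
```

```bash
python3 -m crank '[{"x":0,"y":0,"z":0.001,"turn":0},{"x":0,"y":0,"z":0.002,"turn":0},{"x":0,"y":0,"z":0.002,"turn":0}]'
python3 -m crank '[{"x":0,"y":0,"z":0.001,"turn":0},{"x":0,"y":0,"z":0.002,"turn":0},{"x":0,"y":0,"z":0.002,"turn":0}]'
```

```text
time_s: 7.95
tool_pos: [0.6263, -0.2291, 0.0285]
tool_rot: [180.0, -0.0, 129.1]
force: [-2.7, 1.0, 7.6]
grip_width: 0.0302
grasp_force: 3.8
time_s: 8.32
tool_pos: [0.6264, -0.2291, 0.0284]
tool_rot: [179.9, -0.0, 129.1]
force: [-6.2, 4.5, 18.5]
grip_width: 0.0299
grasp_force: 9.0
```

Contact comes at a reported z of 0.0287, so tip height is about the reported z + 0.0013. I'll regrip 10 mm below the lens top.

```bash
python3 -m crank '[{"x":0,"y":0,"z":-0.02,"turn":0},{"x":0,"y":0,"z":-0.02,"turn":0}]'
python3 -m crank '[{"x":0,"y":0,"z":0,"turn":0},{"x":0,"y":0,"z":0,"turn":0},{"x":0,"y":0,"z":0,"turn":0},{"x":0,"y":0,"z":0,"turn":0},{"x":0,"y":0,"z":0.01,"turn":0},{"x":0,"y":0,"z":0.02,"turn":0},{"x":0,"y":0,"z":0.0255,"turn":0},{"x":0,"y":0,"z":0.0255,"turn":0},{"x":0,"y":0,"z":0.0255,"turn":0}]' 0.087
python3 -m crank '[{"x":0,"y":0,"z":0,"turn":0},{"x":0,"y":0,"z":0,"turn":0},{"x":0,"y":0,"z":0,"turn":0},{"x":0,"y":0,"z":0,"turn":0},{"x":0,"y":0,"z":0,"turn":0},{"x":0,"y":0,"z":0,"turn":0}]' 0.03 20
```

```text
time_s: 8.57
tool_pos: [0.6276, -0.2298, 0.0471]
tool_rot: [179.9, 0.2, 129.1]
force: [0.2, 0.3, -0.0]
grip_width: 0.0297
grasp_force: 0.0
time_s: 9.7
tool_pos: [0.6264, -0.2292, 0.0198]
tool_rot: [180.0, 0.0, 129.1]
force: [-0.0, -0.8, 0.2]
grip_width: 0.0868
grasp_force: 0.0
time_s: 10.45
tool_pos: [0.6262, -0.229, 0.0197]
tool_rot: [180.0, -0.0, 129.1]
force: [-0.3, 0.3, 0.6]
grip_width: 0.0533
grasp_force: 20.0
```

Gripped: 53.3 mm wide, 20 N. Lifting and carrying to the barrel.

```bash
python3 -m crank '[{"x":0,"y":0,"z":-0.03,"turn":0},{"x":0,"y":0,"z":-0.07,"turn":0},{"x":0,"y":0,"z":-0.1,"turn":0},{"x":0,"y":0,"z":-0.1,"turn":0},{"x":0,"y":0,"z":-0.1,"turn":0}]'
python3 go.py 0.4877 0.0085 0.12 129.2
```

```text
time_s: 11.08
tool_pos: [0.6255, -0.2285, 0.1182]
tool_rot: [-180.0, -0.1, 129.1]
force: [-0.5, -0.1, -1.1]
grip_width: 0.053
grasp_force: 20.0
t 11.07 pos [ 0.6255 -0.2285  0.1182] rot [-1.7995e+02 -1.0000e-01  1.2911e+02] shift [ 0.2708  0.0426 -0.0013] turn -0.0016 q7 72.04061562333769 w 0.05303793040475224 g 19.999833405017853
```

```bash
python3 -m crank '[{"x":0.04,"y":0.006,"z":0,"turn":0},{"x":0.09,"y":0.013,"z":0,"turn":0},{"x":0.14,"y":0.021,"z":0,"turn":0},{"x":0.18,"y":0.028,"z":0,"turn":0},{"x":0.2,"y":0.032,"z":0,"turn":0},{"x":0.2,"y":0.032,"z":0,"turn":0},{"x":0.2,"y":0.032,"z":0,"turn":0}]'
cat > bar.py <<'E'
from h import *
c=imaging.get_calibration("wrist"); im=imaging.read_camera("wrist"); hsv=cv2.cvtColor(im,cv2.COLOR_RGB2HSV)
p=project(c,(.4877,.0085,.053),True); print("pred",p)
yy,xx=np.mgrid[:420,:560]; near=np.hypot(xx-p[0],yy-p[1])<75
m=((im.min(2)>150)&(hsv[...,1]<45)&near).astype(np.uint8)
n,l,s,ce=cv2.connectedComponentsWithStats(m)
L=[]
for i in range(1,n):
    if s[i,4]>150: L.append(plane(c,ce[i],.053,True)[:2]); print(s[i],L[-1])
if len(L)==2:
    d=L[0]-L[1]; print("barrel",np.mean(L,0),"x yaw mod180",(np.degrees(np.arctan2(d[1],d[0]))-90)%180, np.linalg.norm(d))
cv2.imwrite("pics/bar.png",im[...,::-1])
E
python3 bar.py
```

```text
time_s: 11.95
tool_pos: [0.5247, -0.0547, 0.119]
tool_rot: [-179.9, 0.0, 129.1]
force: [-1.1, 1.0, -0.9]
grip_width: 0.053
grasp_force: 20.0
pred [297.52985053 123.41050625]
[ 242   57  108   42 2381] [0.46515862 0.03446206]
[ 243  150  107   41 2363] [ 0.50895706 -0.01916752]
barrel [0.48705784 0.00764727] x yaw mod180 39.237976774136115 0.06924186427484846
```

```bash
python3 go.py 0.4874 0.0079 0.10 129.2
```

```text
t 12.0 pos [ 0.5249 -0.0551  0.1192] rot [-1.7994e+02  3.0000e-02  1.2901e+02] shift [0.0726 0.0105 0.0192] turn -0.0032 q7 49.057394063497306 w 0.053123090545189024 g 19.999686777591705
```

```bash
python3 -m crank '[{"x":0.03,"y":0.005,"z":0,"turn":-0.003},{"x":0.06,"y":0.009,"z":0.005,"turn":-0.003},{"x":0.0726,"y":0.0105,"z":0.019,"turn":-0.003},{"x":0.0726,"y":0.0105,"z":0.019,"turn":-0.003},{"x":0.0726,"y":0.0105,"z":0.019,"turn":-0.003},{"x":0.0726,"y":0.0105,"z":0.019,"turn":-0.003}]'
python3 go.py 0.4874 0.0079 0.037 129.2
```

```text
time_s: 12.75
tool_pos: [0.488, 0.0081, 0.101]
tool_rot: [180.0, 0.1, 129.2]
force: [0.4, 1.2, -1.0]
grip_width: 0.0531
grasp_force: 20.0
t 12.75 pos [0.488  0.0081 0.101 ] rot [1.7998e+02 6.0000e-02 1.2917e+02] shift [ 0.0004 -0.0006  0.064 ] turn -0.0005 q7 38.57468251207414 w 0.053099403248252436 g 19.99983698129654
```

```bash
python3 -m crank '[{"x":0,"y":0,"z":0.015,"turn":0},{"x":0,"y":0,"z":0.03,"turn":0},{"x":0,"y":0,"z":0.04,"turn":0},{"x":0,"y":0,"z":0.046,"turn":0},{"x":0,"y":0,"z":0.052,"turn":0},{"x":0,"y":0,"z":0.052,"turn":0}]'
python3 -m crank '[{"x":0,"y":0,"z":0.004,"turn":0},{"x":0,"y":0,"z":0.008,"turn":0},{"x":0,"y":0,"z":0.011,"turn":0},{"x":0,"y":0,"z":0.011,"turn":0},{"x":0,"y":0,"z":0.011,"turn":0}]'
```

```text
time_s: 13.5
tool_pos: [0.4871, 0.0092, 0.0484]
tool_rot: [-180.0, -0.0, 129.3]
force: [0.2, -0.6, -0.8]
grip_width: 0.0528
grasp_force: 20.0
time_s: 14.12
tool_pos: [0.4873, 0.0093, 0.0377]
tool_rot: [180.0, 0.0, 129.3]
force: [-0.4, 0.6, -1.6]
grip_width: 0.0531
grasp_force: 20.0
```

```bash
python3 -m crank '[{"x":0,"y":0,"z":0.0012,"turn":0},{"x":0,"y":0,"z":0.0012,"turn":0}]'
python3 -m crank '[{"x":0,"y":0,"z":0,"turn":0},{"x":0,"y":0,"z":0,"turn":0},{"x":0,"y":0,"z":0,"turn":0},{"x":0,"y":0,"z":0,"turn":0}]' 0.061
python3 -m crank '[{"x":0,"y":0,"z":-0.02,"turn":0},{"x":0,"y":0,"z":-0.06,"turn":0},{"x":0,"y":0,"z":-0.11,"turn":0},{"x":-0.06,"y":0,"z":-0.11,"turn":0},{"x":-0.08,"y":0,"z":-0.11,"turn":0},{"x":-0.08,"y":0,"z":-0.11,"turn":0},{"x":-0.08,"y":0,"z":-0.11,"turn":0}]'
python3 bar.py
python3 - <<'E'
from h import *
im=cv2.imread("pics/bar.png"); c=imaging.get_calibration("wrist"); p=project(c,(.4874,.008,.038),True); print(p)
x,y=p.astype(int); cv2.imwrite("pics/b.png",cv2.resize(im[max(y-80,0):y+80,x-100:x+100],None,fx=3,fy=3))
E
python3 go.py 0.6355 0.254 0.15 0.4
```

```text
time_s: 14.38
tool_pos: [0.4872, 0.0093, 0.0364]
tool_rot: [180.0, -0.0, 129.3]
force: [-0.3, 0.4, -0.7]
grip_width: 0.0532
grasp_force: 20.0
time_s: 14.88
tool_pos: [0.4873, 0.0093, 0.0365]
tool_rot: [180.0, 0.0, 129.3]
force: [-0.1, 0.7, 0.0]
grip_width: 0.061
grasp_force: 0.0
time_s: 15.75
tool_pos: [0.5371, -0.0517, 0.146]
tool_rot: [-180.0, -0.1, 129.3]
force: [-0.3, 0.2, -0.6]
grip_width: 0.0612
grasp_force: 0.0
pred [281.63384147 116.82220051]
[ 233   58   96   37 1906] [0.46534326 0.03462753]
[ 256   91   52   52 2124] [0.48747775 0.00851889]
[ 233  141   96   37 1910] [ 0.50924432 -0.01885904]
[280.76544018 117.85650026]
t 15.8 pos [ 0.5372 -0.0514  0.146 ] rot [-1.7998e+02 -8.0000e-02  1.2936e+02] shift [ 0.1738  0.2697 -0.0039] turn 2.2507 q7 49.33061020656471 w 0.061057045197377924 g 0.0
```

View pics/b.png

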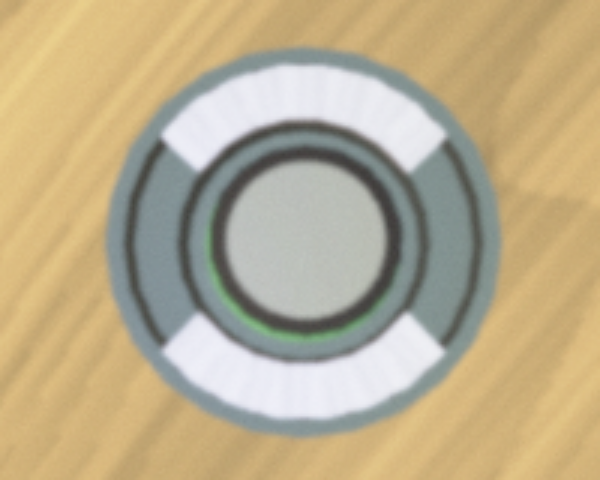

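The lens sits flat and central in the bore: glass at crop (305,240), with an even dark rim and green floor just visible around it. Now to the ring.

```bash
python3 -m crank '[{"x":0.174,"y":0.27,"z":-0.004,"turn":2.251},{"x":0.174,"y":0.27,"z":-0.004,"turn":2.251},{"x":0.174,"y":0.27,"z":-0.004,"turn":2.251},{"x":0.174,"y":0.27,"z":-0.004,"turn":2.251},{"x":0.174,"y":0.27,"z":-0.004,"turn":2.251},{"x":0.174,"y":0.27,"z":-0.004,"turn":2.251},{"x":0.174,"y":0.27,"z":-0.004,"turn":2.251},{"x":0.174,"y":0.27,"z":-0.004,"turn":2.251},{"x":0.174,"y":0.27,"z":-0.004,"turn":2.251},{"x":0.174,"y":0.27,"z":-0.004,"turn":2.251},{"x":0.174,"y":0.27,"z":-0.004,"turn":2.251},{"x":0.174,"y":0.27,"z":-0.004,"turn":2.251}]' 0.087
python3 -m crank '[{"x":0,"y":0,"z":0,"turn":0.161},{"x":0,"y":0,"z":0,"turn":0.161},{"x":0,"y":0,"z":0,"turn":0.161}]'
python3 go.py 0.6351 0.2539 0.08 0.4
python3 - <<'E'
from h import *
c=imaging.get_calibration("wrist"); im=imaging.read_camera("wrist"); cv2.imwrite("pics/r.png",im[...,::-1])
P=np.array([.6351,.2539,.006]); print([project(c,P+d,True).round(1) for d in([0,0,0],[.04,0,0],[-.04,0,0],[0,.028,0],[0,-.028,0],[0,.024,.039],[0,-.024,.039])])
x,y=project(c,P,True).astype(int); cv2.imwrite("pics/rc.png",cv2.resize(im[max(0,y-80):y+80,x-100:x+100,::-1],None,fx=3,fy=3)); print(x,y)
E
```

```text
time_s: 17.3
tool_pos: [0.6355, 0.2544, 0.15]
tool_rot: [-179.9, 0.1, 0.1]
force: [-0.2, -0.4, 0.9]
grip_width: 0.0873
grasp_force: 0.0
time_s: 17.68
tool_pos: [0.6361, 0.2537, 0.1502]
tool_rot: [-180.0, 0.0, -8.7]
force: [1.1, 0.1, -0.7]
grip_width: 0.0869
grasp_force: 0.0
t 17.68 pos [0.6361 0.2537 0.1502] rot [-1.7998e+02  5.0000e-02 -8.6600e+00] shift [-0.001  -0.0001  0.0702] turn -0.1582 q7 -99.05467360430713 w 0.08687280843947756 g 0.0
[array([281.6, 198.7]), array([275.3, 158.3]), array([287.6, 236.9]), array([253.4, 202.9]), array([310. , 194.5]), array([254.1, 212.9]), array([309.2, 204.8])]
281 198
```

View pics/rc.png

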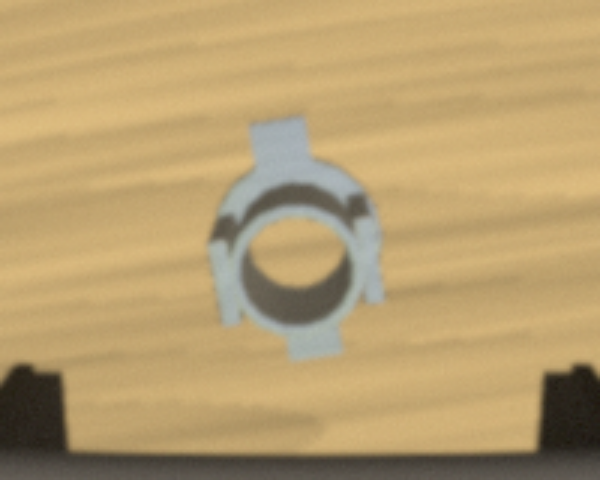

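The lugged ring is well centred: lug tips at (273.7,158.3) and (286.7,236.7), within about 1 mm of prediction. I turned about 9° too far and will turn back, then grip the ears with the tips about 20 mm up.

```bash
python3 -m crank '[{"x":0,"y":0,"z":0,"turn":-0.165},{"x":-0.001,"y":-0.0013,"z":0.04,"turn":-0.165},{"x":-0.001,"y":-0.0013,"z":0.07,"turn":-0.165},{"x":-0.001,"y":-0.0013,"z":0.07,"turn":-0.165},{"x":-0.001,"y":-0.0013,"z":0.07,"turn":-0.165}]'
python3 go.py 0.6352 0.255 0.0185 0.8
```

```text
time_s: 18.35
tool_pos: [0.6367, 0.2544, 0.0819]
tool_rot: [-180.0, -0.1, 0.6]
force: [0.6, 0.3, 0.3]
grip_width: 0.0871
grasp_force: 0.0
t 18.35 pos [0.6367 0.2544 0.0819] rot [-1.7997e+02 -9.0000e-02  6.2000e-01] shift [-0.0016 -0.0006  0.0634] turn -0.0032 q7 -88.92103294603706 w 0.08713700967160659 g 0.0
```

```bash
python3 -m crank '[{"x":-0.001,"y":-0.0006,"z":0.02,"turn":0},{"x":-0.001,"y":-0.0006,"z":0.04,"turn":0},{"x":-0.001,"y":-0.0006,"z":0.055,"turn":0},{"x":-0.001,"y":-0.0006,"z":0.0615,"turn":0},{"x":-0.001,"y":-0.0006,"z":0.0615,"turn":0},{"x":-0.001,"y":-0.0006,"z":0.0615,"turn":0}]'
python3 -m crank '[{"x":0,"y":0,"z":0,"turn":0},{"x":0,"y":0,"z":0,"turn":0},{"x":0,"y":0,"z":0,"turn":0},{"x":0,"y":0,"z":0,"turn":0},{"x":0,"y":0,"z":0,"turn":0},{"x":0,"y":0,"z":0,"turn":0},{"x":0,"y":0,"z":0,"turn":0}]' 0.03 20
```

```text
time_s: 19.1
tool_pos: [0.6355, 0.255, 0.0196]
tool_rot: [-180.0, -0.1, 0.6]
force: [-0.0, -0.2, 0.7]
grip_width: 0.0869
grasp_force: 0.0
time_s: 19.98
tool_pos: [0.6349, 0.2551, 0.019]
tool_rot: [-180.0, -0.0, 0.6]
force: [-0.3, 0.9, 0.1]
grip_width: 0.048
grasp_force: 20.0
```

```bash
python3 -m crank '[{"x":0,"y":0,"z":-0.03,"turn":0},{"x":0,"y":0,"z":-0.08,"turn":0},{"x":0,"y":0,"z":-0.12,"turn":0},{"x":0,"y":0,"z":-0.12,"turn":0},{"x":0,"y":0,"z":-0.12,"turn":0}]'
python3 go.py 0.4874 0.008 0.12 39.2
```

```text
time_s: 20.6
tool_pos: [0.6342, 0.2551, 0.138]
tool_rot: [-180.0, 0.1, 0.6]
force: [-0.7, -0.5, -1.8]
grip_width: 0.0479
grasp_force: 20.0
t 20.6 pos [0.6342 0.2551 0.138 ] rot [-1.8e+02  8.0e-02  6.0e-01] shift [-0.1494  0.2455  0.0182] turn -0.6738 q7 -90.59655269342967 w 0.04790005741083655 g 19.99979213811457
```

```bash
python3 -m crank '[{"x":-0.02,"y":0.035,"z":0,"turn":-0.1},{"x":-0.045,"y":0.075,"z":0,"turn":-0.22},{"x":-0.07,"y":0.115,"z":0,"turn":-0.34},{"x":-0.095,"y":0.155,"z":0,"turn":-0.46},{"x":-0.12,"y":0.195,"z":0,"turn":-0.58},{"x":-0.14,"y":0.23,"z":0,"turn":-0.674},{"x":-0.149,"y":0.2455,"z":0.01,"turn":-0.674},{"x":-0.149,"y":0.2455,"z":0.018,"turn":-0.674},{"x":-0.149,"y":0.2455,"z":0.018,"turn":-0.674},{"x":-0.149,"y":0.2455,"z":0.018,"turn":-0.674}]'
python3 go.py 0.4874 0.008 0.058 39.2
```

```text
time_s: 21.85
tool_pos: [0.4891, 0.0089, 0.1209]
tool_rot: [179.9, 0.1, 39.3]
force: [0.5, -0.3, -1.6]
grip_width: 0.0476
grasp_force: 20.0
t 21.85 pos [0.4891 0.0089 0.1209] rot [1.799e+02 7.000e-02 3.929e+01] shift [-0.0018 -0.0005  0.0629] turn 0.0015 q7 -49.74057501225259 w 0.04761804045554652 g 19.999986451584846
```

```bash
python3 -m crank '[{"x":-0.001,"y":0,"z":0.02,"turn":0},{"x":-0.001,"y":0,"z":0.038,"turn":0},{"x":-0.001,"y":0,"z":0.042,"turn":0},{"x":-0.001,"y":0,"z":0.042,"turn":0},{"x":-0.001,"y":0,"z":0.042,"turn":0}]'
python3 go.py 0.4874 0.008 0.058 39.2
```

```text
time_s: 22.48
tool_pos: [0.4885, 0.0075, 0.0797]
tool_rot: [180.0, -0.1, 39.2]
force: [-0.5, 0.2, -1.1]
grip_width: 0.048
grasp_force: 20.0
t 22.48 pos [0.4885 0.0075 0.0797] rot [ 1.7996e+02 -7.0000e-02  3.9220e+01] shift [-0.0005 -0.0011  0.0217] turn 0.0004 q7 -43.99016697892384 w 0.04799826980326836 g 19.999952232465148
```

```bash
python3 -m crank '[{"x":-0.0005,"y":-0.001,"z":0,"turn":0},{"x":-0.0005,"y":-0.001,"z":0.003,"turn":0},{"x":-0.0005,"y":-0.001,"z":0.006,"turn":0},{"x":-0.0005,"y":-0.001,"z":0.009,"turn":0},{"x":-0.0005,"y":-0.001,"z":0.012,"turn":0},{"x":-0.0005,"y":-0.001,"z":0.012,"turn":0}]'
python3 -m crank '[{"x":0,"y":0,"z":0.003,"turn":0},{"x":0,"y":0,"z":0.006,"turn":0},{"x":0,"y":0,"z":0.008,"turn":0},{"x":0,"y":0,"z":0.008,"turn":0}]'
```

```text
time_s: 23.22
tool_pos: [0.4865, 0.0076, 0.0667]
tool_rot: [-180.0, 0.0, 39.2]
force: [-0.0, 0.0, -0.5]
grip_width: 0.0481
grasp_force: 20.0
time_s: 23.72
tool_pos: [0.4866, 0.0077, 0.0588]
tool_rot: [-180.0, 0.0, 39.2]
force: [0.2, 0.4, -1.0]
grip_width: 0.0478
grasp_force: 20.0
```

```bash
python3 -m crank '[{"x":0.0007,"y":0,"z":0.001,"turn":0},{"x":0.0007,"y":0,"z":0.0015,"turn":0},{"x":0.0007,"y":0,"z":0.0015,"turn":0}]'
python3 -m crank '[{"x":0,"y":0,"z":0.0005,"turn":0},{"x":0,"y":0,"z":0.001,"turn":0},{"x":0,"y":0,"z":0.001,"turn":0}]'
```

```text
time_s: 24.1
tool_pos: [0.4872, 0.0082, 0.0575]
tool_rot: [180.0, -0.0, 39.2]
force: [-0.0, -0.6, -1.1]
grip_width: 0.0479
grasp_force: 20.0
time_s: 24.48
tool_pos: [0.4873, 0.0083, 0.0569]
tool_rot: [-180.0, -0.0, 39.2]
force: [-1.8, -0.3, 5.2]
grip_width: 0.048
grasp_force: 20.0
```

Ring seated on the lens: contact at 0.057 as expected. Easing the load off and turning 90° towards yaw 129°.

```bash
python3 -m crank '[{"x":0,"y":0,"z":-0.001,"turn":-0.1},{"x":0,"y":0,"z":-0.001,"turn":-0.22},{"x":0,"y":0,"z":-0.001,"turn":-0.36},{"x":0,"y":0,"z":-0.001,"turn":-0.5},{"x":0,"y":0,"z":-0.001,"turn":-0.64},{"x":0,"y":0,"z":-0.001,"turn":-0.78},{"x":0,"y":0,"z":-0.001,"turn":-0.78}]'
python3 -m crank '[{"x":0,"y":0,"z":0,"turn":-0.14},{"x":0,"y":0,"z":0,"turn":-0.28},{"x":0,"y":0,"z":0,"turn":-0.42},{"x":0,"y":0,"z":0,"turn":-0.56},{"x":0,"y":0,"z":0,"turn":-0.7},{"x":0,"y":0,"z":0,"turn":-0.79},{"x":0,"y":0,"z":0,"turn":-0.79},{"x":0,"y":0,"z":0,"turn":-0.79}]'
python3 go.py 0.4874 0.008 0.057 129.2
```

```text
time_s: 25.35
tool_pos: [0.4872, 0.0082, 0.0574]
tool_rot: [180.0, -0.0, 83.8]
force: [-0.2, -0.2, -0.4]
grip_width: 0.0479
grasp_force: 20.0
time_s: 26.35
tool_pos: [0.4872, 0.0082, 0.0574]
tool_rot: [-180.0, 0.0, 129.0]
force: [0.1, 0.9, -0.8]
grip_width: 0.0479
grasp_force: 20.0
t 26.35 pos [0.4872 0.0082 0.0574] rot [-180.      0.    129.01] shift [-0.0003  0.      0.0004] turn -0.0034 q7 42.99551076396467 w 0.04790664622097021 g 19.99982926994562
```

```bash
python3 -m crank '[{"x":0,"y":0,"z":0.0005,"turn":0},{"x":0,"y":0,"z":0.0005,"turn":0}]'
python3 -m crank '[{"x":0,"y":0,"z":0,"turn":0},{"x":0,"y":0,"z":0,"turn":0},{"x":0,"y":0,"z":0,"turn":0},{"x":0,"y":0,"z":0,"turn":0},{"x":0,"y":0,"z":0,"turn":0}]' 0.075
python3 -m crank '[{"x":0,"y":0,"z":-0.02,"turn":0},{"x":0,"y":0,"z":-0.06,"turn":0},{"x":0,"y":0,"z":-0.1,"turn":0},{"x":-0.05,"y":0,"z":-0.1,"turn":0},{"x":-0.08,"y":0,"z":-0.1,"turn":0},{"x":-0.08,"y":0,"z":-0.1,"turn":0},{"x":-0.08,"y":0,"z":-0.1,"turn":0}]'
python3 - <<'E'
from h import *
c=imaging.get_calibration("wrist"); im=imaging.read_camera("wrist")
x,y=project(c,(.4874,.008,.053),True).astype(int); cv2.imwrite("pics/fin.png",cv2.resize(im[max(y-80,0):y+80,x-100:x+100,::-1],None,fx=3,fy=3))
E
```

```text
time_s: 26.6
tool_pos: [0.4872, 0.0083, 0.0569]
tool_rot: [180.0, 0.0, 129.1]
force: [-0.6, 0.3, -0.8]
grip_width: 0.048
grasp_force: 20.0
time_s: 27.22
tool_pos: [0.4873, 0.0082, 0.057]
tool_rot: [180.0, 0.0, 129.2]
force: [0.9, -0.8, 0.5]
grip_width: 0.0744
grasp_force: 0.0
time_s: 28.1
tool_pos: [0.5371, -0.0532, 0.1565]
tool_rot: [-180.0, -0.1, 129.2]
force: [-0.5, 0.4, -0.3]
grip_width: 0.0751
grasp_force: 0.0
```

View pics/fin.png

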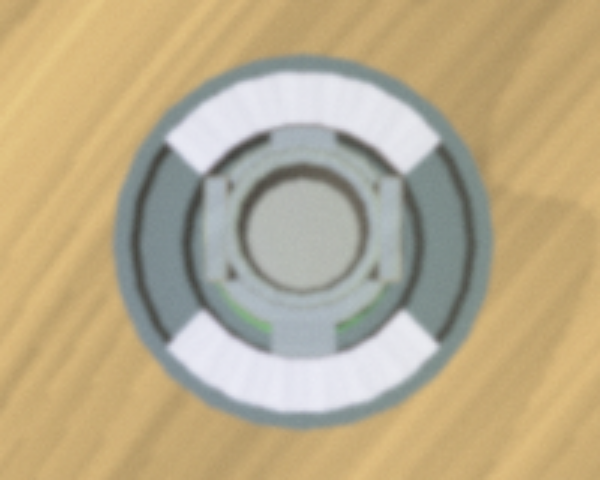

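The ring lies flat in the barrel. Its lugs run under the middles of both lips (crop (303,135) and (303,340)), the lens shows through it, and the gripper is clear.

```bash
python3 -c "
from cell import env
print(env.sign_off())"
```

```text
the job is handed in; nothing more can be done
None
```

The wide lens cell is flat on the bottom of the bore, the ring is on it and turned 90° with both lugs under the lips, and the job was handed in at about 28 s with the gripper clear; the first lens grasp closed on air because the fingertips sat about 20 mm higher than stated, and the second held.

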